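# Snap the cover onto the desk battery box

## Task

Pick up the loose white battery cover and put it on the open grey battery box that is screwed to the desk, then press it straight down until the clips at both ends have snapped in under the box's orange rims and it sits fully home on the walls. The box's height is set differently each time, so go by feel: press gently and stop as soon as it is home, because the thin plastic cracks under a hard push. Then let go; leave everything else on the desk where it is.

Things in the scene. Friction and masses are not known exactly. Their poses are not given: they have to be found in the camera images.
- box: Grey open-topped battery box screwed to the desk. Its black foot plate, 150 (x) x 60 (y) x 5 mm, has this origin at the centre of its underside; z up, x lengthwise. The housing, 112 x 64 x 50 mm high, walls 4 mm, is centred over it on levelling legs: its underside is 10 to 28 mm above this origin, fixed but different each time and not reported (walls' top at 60 to 78 mm): feel or look for it.
- lid_switch (a joint): Red sprung pin in the middle of the housing, 8 mm across, pushed down by the cover's plate: 0 = up, its top 10 mm above the walls' top; 0.010 m = the plate lies on the walls, fully home. Its spring pushes under 1 N. Also: on each end of the housing (+x, -x) an orange rim juts out 4 mm, to 60 mm from the centre, top 33 mm and underside 28 mm above the housing's underside.
- cover: Loose white cover, 0.12 to 0.2 kg, 134 (x) x 80 (y) x 64 mm, standing right way up on the desk on its two long skirts. Origin: centre of the skirts' lower edge plane, z up, x lengthwise. Top plate from z = 36 to 40 mm. Skirts' inner faces at y = +-34 mm (2 mm clear of the box walls each side), flaring to +-37 mm at the lower edge. A half turn fits just as well.
- rib (a point): Centre of the top face of the cover's black grip rib, at z = 64 mm in the cover's frame; the rib is 44 (x) x 18 (y) x 24 mm high and stands centred on the plate, so its foot is at z = 40 mm. Axes as the cover's.
- clip_a (a joint): Outward swing (rad) of the rigid sprung orange clip arm at the cover's +x end: 0 at rest and when snapped home, about 0.13 while its hook rides over the rim. Its sloping lead-in goes from 63 mm (at z = 1 mm) to 57 mm (z = 10.5 mm) from the cover's centre; the hook's upper face is at z = 12 mm, its hinge at z = 37 mm.
- clip_b (a joint): The same for the clip arm at the -x end. On the way down the slopes meet the rims with the cover's origin about 27 mm above the housing's underside, the push then rises to about 7 to 15 N and falls to 1 to 4 N below 23 mm, the hooks snap in at about 16 mm, and at 14 mm the plate lies hard on the walls. More than 60 N between cover and box cracks the plastic.
- tape: Bystander: black tape dispenser, 125 x 55 x 75 mm; origin: centre of the underside. It stands on the other side of the box from the cover (they trade places).
- mug: Bystander: blue mug, 80 mm across and 95 mm high; origin: centre of the underside.
- mouse: Bystander: black computer mouse, 100 x 60 x 32 mm; origin: centre of the underside.
- stapler: Bystander: red stapler, 130 x 36 x 54 mm; origin: centre of the underside.
- notes: Bystander: yellow block of notes, 76 x 76 x 22 mm; origin: centre of the underside.
- driver: Bystander: screwdriver lying on the desk near the robot; its origin is under the tool.
- pens: Bystander: dark steel pen pot, 76 mm across, 95 mm high, pens up to 160 mm; origin: centre of the underside.
Things that resemble listed ones, but are neither listed nor needed, are in the scene too. What is shaped like the cover but purple is not meant.

How it is judged:
On the way:
1. the cover is lifted clear of the desk, its skirts at least 50 mm up (height (world z) of cover above 0.05 m), for 0.1 s.
At the end, for the whole second after the job is handed in: The cover lies at rest on the box and holds the lid switch down by more than 8 mm (10 mm is fully home), within 5 mm sideways of the box's centre, level within 0.05 rad and square within 0.08 rad, with both clip arms sprung back to less than 0.05 rad, so both hooks are under their rims (value of joint lid_switch above 0.008 m and horizontal distance between cover and box below 0.005 m and angle between cover's own z axis and vertical below 0.05 rad and angle between the x axis of cover and the x axis of box, either way round below 0.08 rad and value of joint each of clip_a, clip_b below 0.05 rad and linear speed of cover below 0.02 m/s); the robot touches nothing.
It fails at once if cover and box are pressed together with more than 60 N (contact force between cover and box above 60 N).
It fails at once if the robot itself pushes on the box with more than 15 N (contact force between any of the arm, the fingers and box above 15 N).
It fails at once if a bystander is moved by more than 20 mm (distance of any of tape, mug, mouse, stapler, notes, driver, pens from where it was at the start of the episode above 0.02 m).
It also fails if it takes over 45 s, if anything falls off the work surface, if the arm or the gripper's body presses on something with over 40 N, if the wrist force passes 120 N, or if a joint passes its speed limit or range.

## Robot

A 6-joint arm with a two-finger parallel gripper is mounted at the origin on the work surface. World frame = base frame: x ahead of the robot, y to its left, z up, the work surface at z = 0. Lengths are in m, angles in rad, forces in N, time in s.
With the tool pointing down it reaches from about 0.4 to 0.825 m from the base axis. Payload 7 kg.
Tool frame: the origin (TCP) lies between the finger pads; the fingertips stand 25 mm ahead of it and the grasp point (between the pads) lies 6 mm ahead of it; z points along the fingers, y is the line along which they close (so a half turn about z gives the same grasp; the last joint's range is limited). The gripper opens to 88 mm and grips with 3 to 60 N. Pads are 19 mm wide; open, the fingers measure 130 mm over their backs; the gripper's body (78 mm by 193 mm) begins 47 mm behind the grasp point.
Start: joints at [1.622, 0.359, 0.012, 0, -1.224, -0.288], TCP at [0.158, 0.656, 0.252] pointing down, gripper open.
Joint ranges: [-3.07, 3.07], [-1.43, 2.12], [-1.02, 1.25], [-3.03, 1.67], [-3.05, -0], [-3.03, 3.03]. Speed limits (rad/s): [2.39, 2.39, 3.01, 3.14, 3.14, 3.14].

## Interface

Orientations are given as a unit quaternion [w, x, y, z].
In Python, from plant import robot gives the robot as it stands.
- The arm moves only by the shell command python3 -m inch 'ROWS' [FORCE]. ROWS is JSON, a list of rows, each a list of 5 numbers: the finger opening in cm, from 0 to 8.76, then the shift along the tool's x, y, z in cm, then the turn about the tool's z in degrees. In form: [[fingers, x, y, z, twist], ...]. A call has 1 to 5 rows; each row is the pose to reach, as a shift and turn from the pose commanded when the call began, along the tool's axes at that moment; what a row does not reach only later rows make up. A row lasts 1/12 s, in which the tool goes at most 41.7 mm and 7.16 degrees, less where a joint would pass 70% of its speed; a pose out of reach is approached as far as the arm can. A call with a gripper value outside its range is refused whole. The fingers move at their own pace and stop on an object; FORCE is the grip in N (left out, the last holds). Time passes only in rows, so rows that repeat a pose let the fingers close. It gives the time, the measured TCP pose, the force, the opening and the grip force at its end, in the units of the state.
- robot.state(): the state, without advancing time (a new reading comes with each control period).
- robot.snapshot(name): name is "scene" or "top" or "wrist"; returns a dict with "pixels" (480x640x3 uint8, red, green, blue), "depth" (480x640 float32, m along the optical axis (not along the pixel's ray), 0 where there is no reading), "fov_y" (degrees; the focal length in pixels is half the picture's height over the tangent of half this angle, whatever the lens; pixels are square), "cx", "cy" (the principal point, pixels), "k1" (the pictures are not rectified: a ray, as slopes to the right and down, at radius r is drawn at 1 + k1 r^2 times it, then the intrinsics apply), "rvec" (rotation vector, rad) and "tvec" (3), from world to camera coordinates, as OpenCV has them; the wrist camera has in their place "hand_eye" (4x4, takes a point from camera to tool coordinates, whose origin is the TCP and whose axes are the flange's). Camera axes: x right, y down, z forward; pixel columns grow to the right and rows downward; lengths in m; the calibration is good to about 2 mm. A picture is of the moment at which its call begins: read the wrist's pose just before it.
- robot.close_job(): hands the job in; it is judged then, once.
Trained networks look in a picture, given as the dict that the camera call returned (one of the last four; its "shot" number tells which), for a name from the list of things; names that differ only in an ending like _2 or _b are one class to them, and where a whole thing is asked for, a point or a joint stands for the part that bears it (a point fixed in the world has none). Each returns a list of dicts, best first, with "score" (0 to 1); they miss things now and then, are a little off and sometimes report something else, mostly with a low value. They report only what shows in the picture. A call takes as long as a camera call. They do not tell look-alikes from the thing itself.
- robot.spot_in(label, picture): "at" ([column, row] in pixels, amid what is visible of it).
The state is a dict: "time": time; "qpos": joint angles; "joint_velocities": joint speeds; "joint_efforts": joint torques, N m; "position": TCP position; "orientation": TCP orientation; "ft_force": force on the tool from outside, world axes, zero at the start; "moment": the same for the moment, N m; "finger_gap": finger opening in m; "gripper_force": force on a finger pad.
Only numpy, scipy, OpenCV 4.12 (cv2) and the standard library are available. Lean on these libraries where they do the work, as an engineer would, in place of code of your own. Each camera call takes 0.05 s, during which the arm holds its last target. There are 200 camera calls.

## Working session

There is one attempt and no reset: what is moved stays moved. The work goes in short steps, Python scripts to look and compute and a shell command to move; the robot and the scene stay as the last step left them, time stands still between calls to the robot, and variables do not carry over. Pictures are saved under pics/ and viewed, at most 10 in all, crops included, and the job is handed in when it is done.

```bash
mkdir -p pics; ls; cat > h.py <<'E'
import numpy as np, cv2
from plant import robot
from scipy.spatial.transform import Rotation as R
def snap(n):
    s=robot.state(); p=robot.snapshot(n)
    q=s["orientation"]; T=np.eye(4); T[:3,:3]=R.from_quat([q[1],q[2],q[3],q[0]]).as_matrix(); T[:3,3]=s["position"]
    if "hand_eye" in p: p["C2W"]=T@np.array(p["hand_eye"])
    else:
        W=np.eye(4); W[:3,:3]=cv2.Rodrigues(np.array(p["rvec"],float))[0]; W[:3,3]=np.ravel(p["tvec"]); p["C2W"]=np.linalg.inv(W)
    return p
def slopes(p,uv):
    f=240/np.tan(np.radians(p["fov_y"])/2)
    d=(np.asarray(uv,float).reshape(-1,2)-[p["cx"],p["cy"]])/f
    u=d.copy()
    for _ in range(8): u=d/(1+p["k1"]*(u**2).sum(1,keepdims=True))
    return u
def world(p,uv=None):
    "world points of pixels by depth; whole picture if uv None"
    if uv is None:
        v,u=np.mgrid[:480,:640]; uv=np.stack([u,v],-1).reshape(-1,2)
    uv=np.asarray(uv).reshape(-1,2); i=np.round(uv).astype(int)
    z=p["depth"][i[:,1],i[:,0]]
    c=np.c_[slopes(p,uv),np.ones(len(uv))]*z[:,None]
    return c@p["C2W"][:3,:3].T+p["C2W"][:3,3]
def atz(p,uv,z):
    r=np.c_[slopes(p,uv),np.ones(len(slopes(p,uv)))]@p["C2W"][:3,:3].T; o=p["C2W"][:3,3]
    return o+r*((z-o[2])/r[:,2])[:,None]
def save(p,n,crop=None,k=1):
    im=cv2.cvtColor(p["pixels"],cv2.COLOR_RGB2BGR)
    if crop: im=im[crop[1]:crop[3],crop[0]:crop[2]]
    cv2.imwrite("pics/"+n,cv2.resize(im,None,fx=k,fy=k))
E
python3 - <<'E'
from h import *
np.set_printoptions(precision=4,suppress=True)
p=snap("top"); save(p,"top.png")
for l in ["box","cover","rib","tape","clip_a"]:
    for d in robot.spot_in(l,p)[:4]: print(l,d["score"],d["at"],world(p,d["at"]))
p=snap("scene"); save(p,"scene.png")
print(robot.state())
E
```

```text
pics
box 0.57 [333.5, 223.8] [[ 0.5403 -0.0428  0.0566]]
cover 0.91 [207.9, 341.3] [[0.2443 0.2715 0.0624]]
cover 0.84 [215.8, 257.0] [[0.4547 0.2556 0.0678]]
cover 0.77 [415.3, 319.7] [[ 0.2963 -0.2431  0.0677]]
cover 0.28 [334.3, 226.5] [[ 0.5388 -0.0453  0.0262]]
rib 0.87 [410.9, 326.0] [[ 0.2811 -0.2316  0.0688]]
rib 0.84 [218.9, 257.5] [[0.4565 0.254  0.0408]]
rib 0.73 [208.9, 341.8] [[0.2431 0.2689 0.0625]]
rib 0.45 [265.1, 154.3] [[0.7281 0.1361 0.0566]]
tape 0.67 [408.0, 221.1] [[ 0.55   -0.2376  0.0379]]
{'time': 0.35, 'qpos': array([ 1.6221,  0.3589,  0.0117, -0.0001, -1.2241, -0.2881]), 'joint_velocities': array([-0.0012, -0.0027, -0.0007,  0.0014,  0.0002, -0.0018]), 'joint_efforts': array([  0.    , -58.1696,  29.2854,   6.9915,   0.0101,  -0.0001]), 'position': array([0.1583, 0.656 , 0.2513]), 'orientation': array([ 0.0002,  0.993 , -0.1181,  0.    ]), 'ft_force': array([-0.6161,  0.4692,  0.0154]), 'moment': array([ 0.0187, -0.0018,  0.0093]), 'gripper_force': 0.0, 'finger_gap': 0.08764440185961372}
```

View pics/top.png

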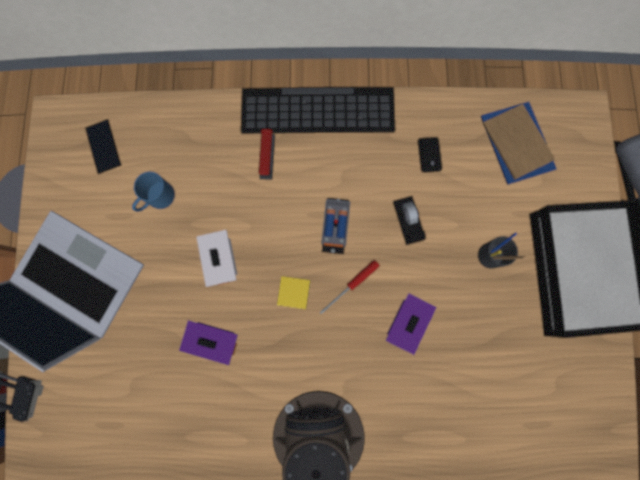

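View pics/scene.png

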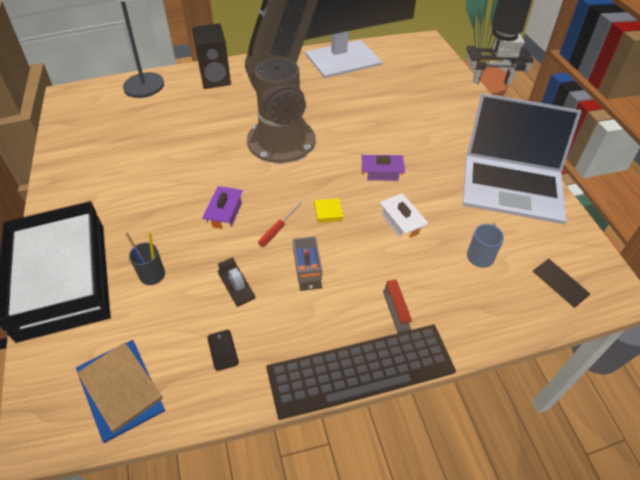

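The purple look-alikes are at (208,342) and (412,323), and other white/black items are the laptop and paper tray. The white cover with the black rib is at (216,257), and the box with its blue inside and orange rims is at (335,225). The tape is at (408,221) and the stapler at (265,153). I choose the white one and check it in a crop.

```bash
cat >> h.py <<'E'
def toolgo(target,yaw=None):
    "cm shift in tool axes and twist deg to reach the target TCP, tool x at yaw"
    s=robot.state(); q=s["orientation"]; M=R.from_quat([q[1],q[2],q[3],q[0]]).as_matrix()
    print("pos",s["position"],"yaw",np.degrees(np.arctan2(M[1,0],M[0,0])),"shift cm",(M.T@(np.array(target)-s["position"]))*100)
    if yaw is not None: print("twist",-(yaw-np.degrees(np.arctan2(M[1,0],M[0,0]))))
def rect(p,mask,z):
    c,_=cv2.findContours(mask.astype(np.uint8),0,1); c=max(c,key=cv2.contourArea)[:,0]
    w=atz(p,c,z)[:,:2]; (x,y),(a,b),t=cv2.minAreaRect((w*1000).astype(np.float32))
    if a<b: a,b,t=b,a,t+90
    return np.array([x,y,a,b,(t+90)%180-90])
E
python3 - <<'E'
from h import *
np.set_printoptions(precision=4,suppress=True)
p=snap("top"); save(p,"crop.png",(170,190,450,370),2.8)
hsv=cv2.cvtColor(p["pixels"],cv2.COLOR_RGB2HSV); g=p["pixels"].astype(int)
m=np.zeros((480,640),bool); m[215:300,180:255]=True
white=m&(hsv[...,1]<50)&(hsv[...,2]>130)
print("cover",rect(p,white,.04))
print("rib",rect(p,m&(hsv[...,2]<70),.064))
W=world(p).reshape(480,640,3)
b=np.zeros_like(m); b[185:265,310:362]=True
k=b&(W[...,2]>.04)&(W[...,2]<.1); print("box",rect(p,k,.068)); print(np.percentile(W[k][:,2],[5,25,50,75,90,98]))
toolgo([.4547,.2556,.25],0)
E
```

```text
cover [456.5384 261.6146 136.3311  84.7769  12.6929]
rib [455.228  259.8903  39.194   15.538   12.9311]
box [540.6824 -47.7786 118.4599  63.6882  -6.4683]
[0.0405 0.0425 0.0462 0.0618 0.0644 0.0669]
pos [0.1584 0.6561 0.2514] yaw -13.570106226828994 shift cm [38.202  31.9769  0.1522]
twist -13.570106226828994
```

View pics/crop.png

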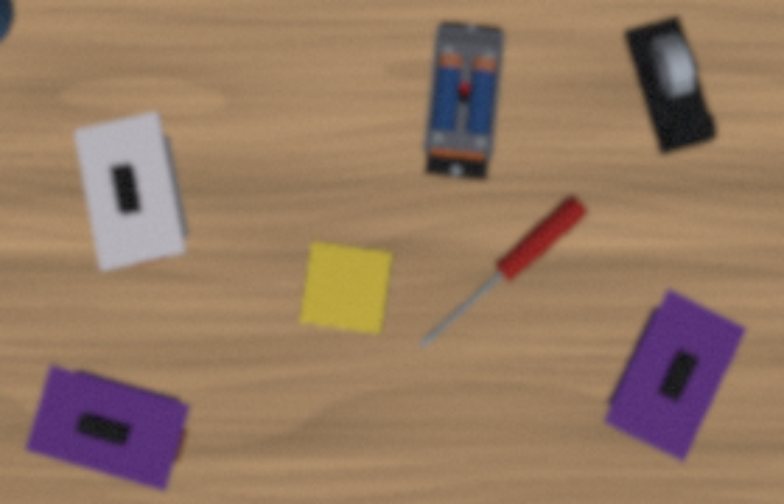

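The white cover is confirmed: black rib, roughly 13° yaw, centre about (0.456, 0.260). The box is at about (0.541, -0.048). I'll move above the cover.

```bash
python3 -m inch '[[8.76,19,15.7,0,-13],[8.76,19,15.7,0,-26.4],[8.76,19,15.7,0,-26.4],[8.76,19,15.7,0,-26.4],[8.76,19,15.7,0,-26.4]]' 20; python3 -c "
from h import *
toolgo([.456,.260,.25],12.8)"
```

```text
time: 0.82
position: [0.2841, 0.4878, 0.2517]
orientation: [-0.0, 0.993, 0.115, 0.0]
ft_force: [1.2, -0.2, 0.4]
finger_gap: 0.0879
gripper_force: 0.0
pos [0.28405507 0.48783078 0.25168742] yaw 13.191469685341445 shift cm [11.54151247 26.10583433  0.16302726]
twist 0.3914696853414448
```

```bash
python3 -m inch '[[8.76,10,21,0,0],[8.76,10,21,0,0],[8.76,10,21,0,0],[8.76,10,21,0,0],[8.76,10,21,0,0]]'; python3 -m inch '[[8.76,0,0,0,0],[8.76,0,0,0,0]]'; python3 -c "
from h import *
toolgo([.456,.260,.25],12.8)"
```

```text
time: 1.23
position: [0.4133, 0.3242, 0.252]
orientation: [-0.0, 0.994, 0.112, 0.0]
ft_force: [0.9, 0.5, -0.7]
finger_gap: 0.0873
gripper_force: 0.0
time: 1.4
position: [0.4137, 0.3241, 0.2519]
orientation: [-0.0, 0.994, 0.11, 0.0]
ft_force: [-0.2, 0.2, -0.0]
finger_gap: 0.0879
gripper_force: 0.0
pos [0.41365303 0.32412411 0.25185235] yaw 12.603850534999951 shift cm [2.73333428 7.18200208 0.18363074]
twist -0.19614946500004926
```

```bash
python3 -m inch '[[8.76,2.7,7.2,0,0],[8.76,2.7,7.2,0,0],[8.76,2.7,7.2,0,0],[8.76,2.7,7.2,0,0]]'; python3 - <<'E'
from h import *
np.set_printoptions(precision=4,suppress=True)
p=snap("wrist"); save(p,"w1.png")
W=world(p).reshape(480,640,3); hsv=cv2.cvtColor(p["pixels"],cv2.COLOR_RGB2HSV)
near=(np.hypot(W[...,0]-.456,W[...,1]-.26)<.1)&(p["depth"]>0)
top=near&(abs(W[...,2]-.04)<.008)&(hsv[...,1]<60)
rib=near&(abs(W[...,2]-.064)<.006)
for n,m,z in (("plate",top,.04),("rib",rib,.064)):
    if m.sum()>50: print(n,m.sum(),rect(p,m,z),W[m].mean(0))
toolgo([.456,.26,.25],12.8)
E
```

```text
time: 1.73
position: [0.455, 0.2615, 0.2516]
orientation: [-0.0, 0.994, 0.111, 0.0]
ft_force: [0.1, 0.7, -0.6]
finger_gap: 0.0877
gripper_force: 0.0
plate 12144 [457.0561 262.7144 134.4728  80.2554  12.494 ] [0.4607 0.2635 0.0406]
rib 1142 [457.701  262.6523  44.1009  17.6373  12.3232] [0.458  0.2629 0.0644]
pos [0.4547 0.2621 0.2515] yaw 12.800955686426153 shift cm [0.0793 0.2368 0.1544]
twist 0.0009556864261526243
```

View pics/w1.png

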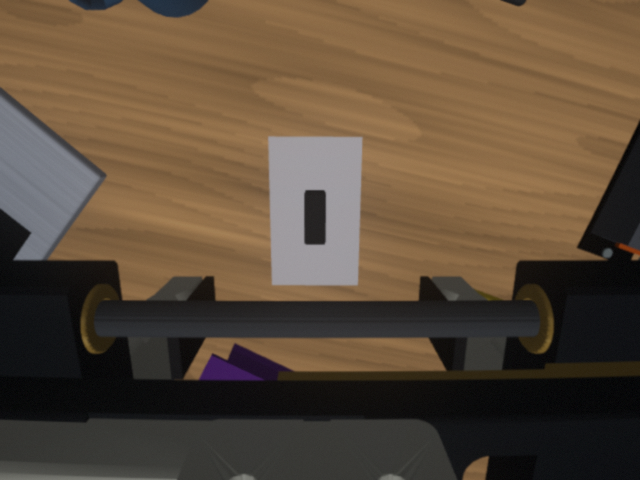

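The plate (315,210) and rib (315,217) are clear, and the sizes match 134x80 and 44x18. The grasp centre is (0.4575, 0.2627), yaw 12.4°. Descending.

```bash
python3 -m inch '[[5,0.28,0,4,0.4],[5,0.28,0,8,0.4],[5,0.28,0,12,0.4],[5,0.28,0,15,0.4],[5,0.28,0,15,0.4]]'; python3 -c "
from h import *
toolgo([.4575,.2627,.068],12.4)"
```

```text
time: 2.2
position: [0.4539, 0.261, 0.0959]
orientation: [0.003, 0.994, 0.109, -0.004]
ft_force: [-1.0, -0.1, 0.1]
finger_gap: 0.0595
gripper_force: 0.0
pos [0.45392229 0.26097635 0.09588839] yaw 12.46927789209702 shift cm [ 0.4103599  -0.10528127  2.78493293]
twist 0.06927789209701984
```

```bash
python3 -m inch '[[4,0,0,0,0],[4,0.1,0,1.3,0],[4,0.1,0,2.7,0],[4,0.1,0,2.7,0],[4,0.1,0,2.7,0]]'; python3 -c "
from h import *
toolgo([.4575,.2627,.068],12.4)"
```

```text
time: 2.62
position: [0.4591, 0.2639, 0.0765]
orientation: [-0.001, 0.994, 0.109, 0.001]
ft_force: [0.3, 0.2, 0.5]
finger_gap: 0.0404
gripper_force: 0.0
pos [0.45905488 0.26388357 0.07645416] yaw 12.498872439088139 shift cm [-0.17896227  0.08271906  0.84501049]
twist 0.09887243908813836
```

```bash
python3 -m inch '[[4,-0.1,0,0.5,0],[4,-0.1,0,0.5,0],[4,-0.1,0,0.5,0]]'; python3 -c "
from h import *
toolgo([.4575,.2627,.068],12.4)"
```

```text
time: 2.87
position: [0.4577, 0.2628, 0.0704]
orientation: [-0.0, 0.994, 0.108, 0.0]
ft_force: [0.5, 0.6, 0.7]
finger_gap: 0.0401
gripper_force: 0.0
pos [0.45772336 0.26275928 0.07041808] yaw 12.445143044023506 shift cm [-0.02333157  0.00114331  0.24178399]
twist 0.04514304402350611
```

```bash
python3 -m inch '[[1,0,0,0.15,0],[1,0,0,0.15,0],[1,0,0,0.15,0],[1,0,0,0.15,0],[1,0,0,0.15,0]]' 45;  python3 -m inch '[[1,0,0,0,0],[1,0,0,0,0]]';
```

```text
time: 3.28
position: [0.4576, 0.2625, 0.0682]
orientation: [-0.0, 0.994, 0.108, 0.0]
ft_force: [-1.2, 0.6, 0.1]
finger_gap: 0.0179
gripper_force: 45.0
time: 3.45
position: [0.4576, 0.2624, 0.0681]
orientation: [-0.0, 0.994, 0.108, 0.0]
ft_force: [0.3, -0.2, 1.6]
finger_gap: 0.0178
gripper_force: 45.0
```

```bash
python3 -m inch '[[1,0,0,-2,0],[1,0,0,-5,0],[1,0,0,-9,0],[1,0,0,-13,0],[1,0,0,-15,0]]';  python3 -m inch '[[1,0,0,0,0],[1,0,0,0,0]]'; python3 - <<'E'
from h import *
np.set_printoptions(precision=4,suppress=True)
p=snap("top")
W=world(p).reshape(480,640,3); hsv=cv2.cvtColor(p["pixels"],cv2.COLOR_RGB2HSV)
toolgo([.541,-.046,.215],-6)
E
```

```text
time: 3.87
position: [0.4586, 0.2631, 0.2228]
orientation: [-0.001, 0.994, 0.109, 0.002]
ft_force: [1.9, 0.5, -0.5]
finger_gap: 0.0173
gripper_force: 45.0
time: 4.03
position: [0.4576, 0.2627, 0.2192]
orientation: [-0.001, 0.994, 0.108, 0.001]
ft_force: [0.3, -0.0, -1.6]
finger_gap: 0.0179
gripper_force: 45.0
pos [0.457  0.2621 0.2177] yaw 12.412705707033567 shift cm [ 1.5826 31.8942  0.2582]
twist 18.412705707033567
```

```bash
python3 -m inch '[[1,-0.8,3,0,6],[1,-1.7,6.5,0,12],[1,-2.6,10,0,18.4],[1,-3.3,13,0,18.4],[1,-3.5,13.8,0,18.4]]';  python3 -m inch '[[1,0,0,0,0],[1,0,0,0,0],[1,0,0,0,0]]'; python3 - <<'E'
from h import *
np.set_printoptions(precision=4,suppress=True)
p=snap("wrist"); save(p,"w2.png"); np.savez("w2.npz",**{k:p[k] for k in p if k!="shot"})
toolgo([.541,-.046,.215],-6)
for d in robot.spot_in("box",p)[:2]: print(d,world(p,d["at"]))
for d in robot.spot_in("lid_switch",p)[:2]: print(d,world(p,d["at"]))
E
```

```text
time: 4.5
position: [0.451, 0.1162, 0.2161]
orientation: [0.001, 0.999, -0.053, -0.002]
ft_force: [-1.1, -1.2, -1.1]
finger_gap: 0.0173
gripper_force: 45.0
time: 4.75
position: [0.453, 0.1205, 0.2173]
orientation: [0.0, 0.999, -0.052, -0.001]
ft_force: [-0.8, -0.2, -2.1]
finger_gap: 0.0174
gripper_force: 45.0
pos [0.4531 0.1208 0.2174] yaw -5.927171577391028 shift cm [10.4701 15.6786  0.2474]
twist 0.07282842260897215
{'at': [524.1, 80.4], 'score': 0.91} [[ 0.5463 -0.0419  0.0513]]
{'at': [543.9, 75.7], 'score': 0.77} [[ 0.5463 -0.0446  0.0725]]
{'at': [319.4, 212.8], 'score': 0.43} [[0.4897 0.1147 0.1905]]
```

View pics/w2.png

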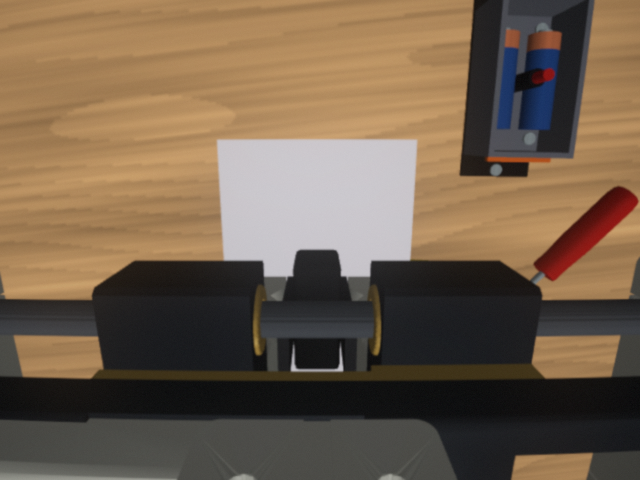

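The box is at upper right, cols 465–592, with its far end cut off. The held cover is at (317,200), and the pin is at (545,76). Backing off a little to see the whole box.

```bash
python3 -m inch '[[1,-2,1,0,0],[1,-3.5,1.5,0,0],[1,-3.5,1.5,0,0],[1,-3.5,1.5,0,0],[1,-3.5,1.5,0,0]]'; python3 - <<'E'
from h import *
np.set_printoptions(precision=4,suppress=True)
p=snap("wrist"); save(p,"w3.png"); np.savez("w3.npz",**{k:p[k] for k in p if k!="shot"})
W=world(p).reshape(480,640,3); T=robot.state()["position"]
near=(np.hypot(W[...,0]-.541,W[...,1]+.046)<.09)&(p["depth"]>0)
z=W[...,2][near&(W[...,2]>.05)]; h,e=np.histogram(z,np.arange(.05,.1,.002)); print(np.c_[e[:-1],h].T)
for lo in (.056,.06):
    m=near&(W[...,2]>lo)&(W[...,2]<.08)
    P=W[m]; print(lo,np.median(P[:,2]),cv2.minAreaRect((P[:,:2]*1000).astype(np.float32)))
# held cover plate
hsv=cv2.cvtColor(p["pixels"],cv2.COLOR_RGB2HSV)
m=(hsv[...,1]<60)&(abs(W[...,2]-(T[2]-.028))<.012)&(np.hypot(W[...,0]-T[0],W[...,1]-T[1])<.1); m[270:]=False
P=W[m]; A=np.c_[P[:,:2]-T[:2],np.ones(len(P))]; s=np.linalg.lstsq(A,P[:,2]-T[2],rcond=None)[0]
print("plate z(rel)=",s,m.sum(),"rms",np.std(A@s-P[:,2]+T[2]))
toolgo([.541,-.046,.215],-6)
c,_=cv2.findContours(m.astype(np.uint8),0,1); c=max(c,key=cv2.contourArea)[:,0]
q=robot.state()["orientation"]; M=R.from_quat([q[1],q[2],q[3],q[0]]).as_matrix()
t=(W[c[:,1],c[:,0]]-T)@M
print("front x",np.percentile(t[:,0],95),"y",np.percentile(t[:,1],[5,95]))
# yaw of front edge
f=t[t[:,0]>t[:,0].max()-.006]; print("front edge slope",np.polyfit(f[:,1],f[:,0],1))
for d in robot.spot_in("lid_switch",p)[:2]: print(d,world(p,d["at"]))
E
```

```text
time: 5.32
position: [0.4171, 0.1095, 0.2183]
orientation: [-0.0, 0.999, -0.051, 0.0]
ft_force: [0.6, -0.5, -1.3]
finger_gap: 0.0179
gripper_force: 45.0
[[   0.05     0.052    0.054    0.056    0.058    0.06     0.062    0.064
     0.066    0.068    0.07     0.072    0.074    0.076    0.078    0.08
     0.082    0.084    0.086    0.088    0.09     0.092    0.094    0.096]
 [ 313.     295.     357.     381.     347.     676.    1384.      75.
    23.      26.      45.      91.       6.       0.       0.       0.
     0.       0.       0.       0.       0.       0.       0.       0.   ]]
0.056 0.06213745214126562 ((527.83203125, -45.587158203125), (65.69910430908203, 73.97592163085938), 83.57496643066406)
0.06 0.0625557524649237 ((527.5986328125, -45.616249084472656), (65.86729431152344, 73.08429718017578), 83.96784210205078)
plate z(rel)= [-0.0064  0.0012 -0.027 ] 23843 rms 0.0009903378530309436
pos [0.4172 0.1095 0.2182] yaw -5.922288788214946 shift cm [13.9182 14.185   0.325 ]
twist 0.07771121178505425
front x 0.06685755028286239 y [-0.0393  0.0407]
front edge slope [0.0006 0.0664]
{'at': [526.4, 23.5], 'score': 0.52} [[ 0.5455 -0.0451  0.0698]]
```

View pics/w3.png

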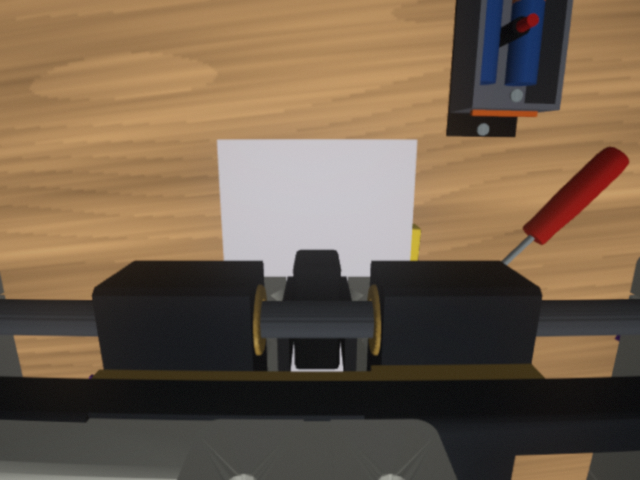

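I backed off the wrong way: the box moved up in the picture, to (515,55). The walls' top reads about 62.5 mm and the pin is near (0.5455, -0.045). I'll go forward for one full view.

```bash
python3 -m inch '[[1,3.5,1,0,0],[1,7,2,0,0],[1,9,2,0,0],[1,9,2,0,0],[1,9,2,0,0]]';  python3 -m inch '[[1,0,0,0,0]]'; cat > m.py <<'E'
from h import *
np.set_printoptions(precision=4,suppress=True)
p=snap("wrist"); save(p,"w4.png")
W=world(p).reshape(480,640,3)
near=(np.hypot(W[...,0]-.543,W[...,1]+.046)<.085)&(p["depth"]>0)
for lo in (.056,.06):
    m=near&(W[...,2]>lo)&(W[...,2]<.068); P=W[m]
    print(lo,len(P),np.median(P[:,2]),cv2.minAreaRect((P[:,:2]*1000).astype(np.float32)),rect(p,m,.0625))
m=near&(W[...,2]>.069)&(W[...,2]<.08); print("pin",m.sum(),W[m].mean(0),W[m].max(0))
r,c=np.where(near&(W[...,2]>.056)); print("px",c.min(),c.max(),r.min(),r.max())
toolgo([.544,-.0455,.16],-6.2)
E
python3 m.py
```

```text
time: 5.83
position: [0.505, 0.0792, 0.217]
orientation: [0.001, 0.999, -0.053, -0.001]
ft_force: [-0.4, -0.5, -2.0]
finger_gap: 0.0179
gripper_force: 45.0
time: 5.92
position: [0.5039, 0.0794, 0.2174]
orientation: [0.0, 0.999, -0.052, -0.001]
ft_force: [-0.2, -0.1, -1.4]
finger_gap: 0.0176
gripper_force: 45.0
0.056 3979 0.06216571966006462 ((547.2847900390625, -47.71883773803711), (65.63997650146484, 112.61907196044922), 83.79574584960938) [547.4222 -46.7803 112.2095  66.8996  -6.2773]
0.06 3081 0.06245833371341991 ((547.2847900390625, -47.71883773803711), (65.63997650146484, 112.61907196044922), 83.79574584960938) [547.311  -47.3796 112.2162  65.5726  -6.3675]
pin 131 [ 0.5472 -0.0471  0.0723] [ 0.5511 -0.0429  0.0743]
px 402 639 72 479
pos [0.5036 0.0795 0.2177] yaw -5.973738689310268 shift cm [ 5.3198 12.0114  5.7716]
twist 0.22626131068973176
```

The full view gives the box centre (0.5472, -0.047), yaw -6.3°, walls' top 62.3 mm and size 112x65 (as expected). Home should be near TCP z of about 0.094. Moving above it.

```bash
python3 -m inch '[[1,1.4,3,0,0.35],[1,3.1,6.7,0,0.35],[1,4.8,10.3,0,0.35],[1,5.65,12.1,0,0.35],[1,5.65,12.1,0,0.35]]';  python3 -m inch '[[1,0,0,2.5,0],[1,0,0,3,0],[1,0,0,3,0],[1,0,0,3,0],[1,0,0,3,0]]'; python3 -c "
from h import *
toolgo([.5472,-.0468,.16],-6.3)"
```

```text
time: 6.38
position: [0.548, -0.0493, 0.2182]
orientation: [0.0, 0.998, -0.056, 0.0]
ft_force: [0.2, -0.0, -1.0]
finger_gap: 0.0178
gripper_force: 45.0
time: 6.8
position: [0.5481, -0.046, 0.1892]
orientation: [-0.0, 0.999, -0.054, 0.001]
ft_force: [0.5, 0.3, -1.3]
finger_gap: 0.0174
gripper_force: 45.0
pos [ 0.54805163 -0.04604606  0.18915992] yaw -6.245553091372548 shift cm [-0.08018231  0.08463603  2.91587966]
twist 0.05444690862745194
```

```bash
python3 -m inch '[[1,-0.05,0.05,2,0],[1,-0.08,0.08,4,0],[1,-0.08,0.08,5,0],[1,-0.08,0.08,5,0],[1,-0.08,0.08,5,0]]';  python3 -m inch '[[1,0,0,0,0],[1,0,0,0,0]]'; python3 -c "
from h import *
toolgo([.5472,-.0468,.135],-6.3)
s=snap('scene'); save(s,'s2.png',(230,200,390,320),5)"
```

```text
time: 7.22
position: [0.5471, -0.0472, 0.1386]
orientation: [0.0, 0.999, -0.055, -0.0]
ft_force: [0.4, 0.6, -0.8]
finger_gap: 0.0174
gripper_force: 45.0
time: 7.38
position: [0.5477, -0.0472, 0.1394]
orientation: [-0.0, 0.998, -0.055, 0.001]
ft_force: [-0.6, 0.6, -1.2]
finger_gap: 0.0179
gripper_force: 45.0
pos [ 0.54768773 -0.04720259  0.13935359] yaw -6.295771098569245 shift cm [-0.05375706 -0.03448687  0.43526712]
twist 0.004228901430754384
```

View pics/s2.png

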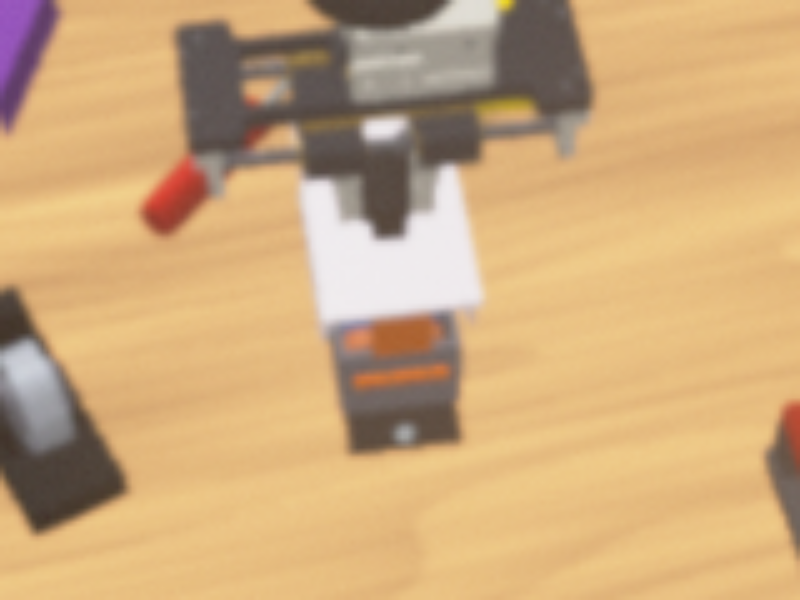

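The cover hangs centred over the box, its clip at (405,335) in line with the rim at (400,378). Lowering gently.

```bash
python3 -m inch '[[1,0,0,0.4,0],[1,0,0,0.8,0],[1,0,0,1.2,0],[1,0,0,1.2,0],[1,0,0,1.2,0]]'; python3 -m inch '[[1,0,0,0.4,0],[1,0,0,0.8,0],[1,0,0,1.0,0],[1,0,0,1.0,0],[1,0,0,1.0,0]]';python3 -c "
from h import *
toolgo([.5472,-.0468,.095],-6.3);s=robot.state();print(s['ft_force'],s['moment'])"
```

```text
time: 7.85
position: [0.5465, -0.0475, 0.1256]
orientation: [0.0, 0.998, -0.055, -0.0]
ft_force: [-0.4, -0.1, -1.8]
finger_gap: 0.0175
gripper_force: 45.0
time: 8.27
position: [0.5467, -0.0474, 0.1158]
orientation: [0.0, 0.998, -0.055, -0.0]
ft_force: [0.4, -0.4, -1.3]
finger_gap: 0.0179
gripper_force: 45.0
pos [ 0.54673077 -0.04742912  0.11584778] yaw -6.314189762234694 shift cm [ 0.04062455 -0.06819412  2.08474463]
twist -0.014189762234694037
[ 0.37339981 -0.35805363 -1.2913762 ] [-0.05748319 -0.02920615  0.03042349]
```

```bash
python3 -m inch '[[1,0,0,0.3,0],[1,0,0,0.6,0],[1,0,0,0.8,0],[1,0,0,0.8,0]]'; python3 -m inch '[[1,0,0,0.1,0],[1,0,0,0.2,0],[1,0,0,0.2,0]]';python3 -m inch '[[1,0,0,0.1,0],[1,0,0,0.2,0],[1,0,0,0.2,0]]'
```

```text
time: 8.6
position: [0.5468, -0.0474, 0.1076]
orientation: [0.0, 0.998, -0.055, -0.0]
ft_force: [-0.1, 0.4, -0.5]
finger_gap: 0.0174
gripper_force: 45.0
time: 8.85
position: [0.5472, -0.0474, 0.1064]
orientation: [0.0, 0.998, -0.055, 0.0]
ft_force: [-0.3, 0.2, 2.1]
finger_gap: 0.0176
gripper_force: 45.0
time: 9.1
position: [0.5474, -0.0474, 0.1047]
orientation: [-0.0, 0.998, -0.055, 0.001]
ft_force: [-0.1, 0.1, 4.8]
finger_gap: 0.0177
gripper_force: 45.0
```

```bash
for i in 1; do python3 -m inch '[[1,0,0,0.1,0],[1,0,0,0.2,0],[1,0,0,0.2,0]]'; done; python3 -m inch '[[1,0,0,0.1,0],[1,0,0,0.2,0],[1,0,0,0.2,0]]'; python3 -m inch '[[1,0,0,0.1,0],[1,0,0,0.2,0],[1,0,0,0.2,0]]'
```

```text
time: 9.35
position: [0.548, -0.0473, 0.1033]
orientation: [-0.0, 0.998, -0.055, 0.001]
ft_force: [-0.8, -0.6, 8.7]
finger_gap: 0.0173
gripper_force: 45.0
time: 9.6
position: [0.5485, -0.0473, 0.1019]
orientation: [-0.0, 0.999, -0.055, 0.002]
ft_force: [-0.3, 0.3, 10.4]
finger_gap: 0.0177
gripper_force: 45.0
time: 9.85
position: [0.5488, -0.0473, 0.0999]
orientation: [-0.0, 0.999, -0.055, 0.002]
ft_force: [1.2, -0.6, 11.1]
finger_gap: 0.0176
gripper_force: 45.0
```

```bash
python3 -m inch '[[1,0,0,0.1,0],[1,0,0,0.15,0],[1,0,0,0.15,0]]'; python3 -m inch '[[1,0,0,0.1,0],[1,0,0,0.1,0],[1,0,0,0.1,0]]'; python3 -m inch '[[1,0,0,0.1,0],[1,0,0,0.1,0],[1,0,0,0.1,0]]'
```

```text
time: 10.1
position: [0.5483, -0.0473, 0.0981]
orientation: [-0.0, 0.999, -0.055, 0.002]
ft_force: [0.7, 0.2, 11.1]
finger_gap: 0.0178
gripper_force: 45.0
time: 10.35
position: [0.5482, -0.0473, 0.0967]
orientation: [-0.0, 0.998, -0.055, 0.002]
ft_force: [-0.4, -0.3, 7.0]
finger_gap: 0.0179
gripper_force: 45.0
time: 10.6
position: [0.548, -0.0472, 0.096]
orientation: [-0.0, 0.998, -0.055, 0.001]
ft_force: [-1.8, 0.0, 10.8]
finger_gap: 0.0174
gripper_force: 45.0
```

```bash
python3 -m inch '[[1,0,0,0.05,0],[1,0,0,0.05,0],[1,0,0,0.05,0]]'; python3 -m inch '[[1,0,0,0.05,0],[1,0,0,0.05,0],[1,0,0,0.05,0]]'; python3 - <<'E'
from h import *
np.set_printoptions(precision=4,suppress=True)
s=robot.state(); print(s["position"],s["ft_force"],s["moment"])
p=snap("wrist"); save(p,"w5.png")
W=world(p).reshape(480,640,3); T=s["position"]
hsv=cv2.cvtColor(p["pixels"],cv2.COLOR_RGB2HSV)
m=(hsv[...,1]<60)&(abs(W[...,2]-(T[2]-.028))<.015)&(np.hypot(W[...,0]-T[0],W[...,1]-T[1])<.1); m[270:]=False
P=W[m]; A=np.c_[P[:,:2]-T[:2],np.ones(len(P))]; k=np.linalg.lstsq(A,P[:,2]-T[2],rcond=None)[0]
print("plate z(rel)=",k,m.sum())
E
```

```text
time: 10.85
position: [0.5479, -0.0473, 0.0957]
orientation: [-0.0, 0.998, -0.055, 0.001]
ft_force: [-3.6, 0.5, 12.9]
finger_gap: 0.0179
gripper_force: 45.0
time: 11.1
position: [0.5478, -0.0472, 0.0953]
orientation: [-0.0, 0.999, -0.055, 0.001]
ft_force: [-3.8, 1.4, 14.1]
finger_gap: 0.018
gripper_force: 45.0
[ 0.5478 -0.0472  0.0953] [-3.7696  1.3878 14.1187] [0.2886 0.9483 0.0453]
plate z(rel)= [-0.043   0.0046 -0.0266] 23424
```

View pics/w5.png

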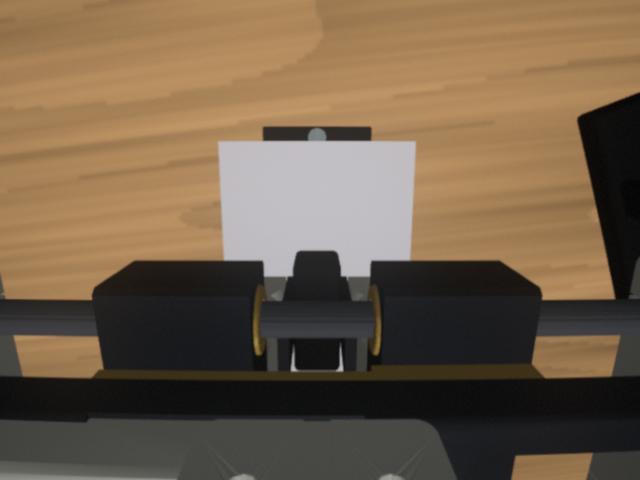

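The plate is tilted about 2° along x: the front end is home, the rear clip not yet. I'll keep pressing in small steps and watch the force.

```bash
python3 -m inch '[[1,0,0,0.05,0],[1,0,0,0.05,0]]'; python3 -m inch '[[1,0,0,0.05,0],[1,0,0,0.05,0]]'; python3 -m inch '[[1,0,0,0.05,0],[1,0,0,0.05,0]]'
```

```text
time: 11.32
position: [0.5477, -0.0472, 0.0948]
orientation: [-0.0, 0.998, -0.055, 0.001]
ft_force: [-4.8, 1.0, 15.2]
finger_gap: 0.0177
gripper_force: 45.0
time: 11.48
position: [0.5474, -0.0472, 0.0939]
orientation: [-0.0, 0.998, -0.055, 0.001]
ft_force: [-4.2, 1.0, 12.5]
finger_gap: 0.0174
gripper_force: 45.0
time: 11.65
position: [0.5472, -0.0472, 0.0935]
orientation: [-0.0, 0.998, -0.055, 0.001]
ft_force: [-4.7, 2.3, 13.2]
finger_gap: 0.0178
gripper_force: 45.0
```

```bash
python3 -m inch '[[1,0,0,0.05,0],[1,0,0,0.05,0]]'; python3 -m inch '[[1,0,0,0.05,0],[1,0,0,0.05,0]]'; cat > t.py <<'E'
from h import *
np.set_printoptions(precision=4,suppress=True)
s=robot.state(); print(s["position"],s["ft_force"],s["moment"])
p=snap("wrist")
W=world(p).reshape(480,640,3); T=s["position"]
hsv=cv2.cvtColor(p["pixels"],cv2.COLOR_RGB2HSV)
m=(hsv[...,1]<60)&(abs(W[...,2]-.066)<.012)&(np.hypot(W[...,0]-.547,W[...,1]+.047)<.1); m[270:]=False
P=W[m]; A=np.c_[P[:,:2]-[.5472,-.0472],np.ones(len(P))]; k=np.linalg.lstsq(A,P[:,2],rcond=None)[0]
print("plate z=",k,m.sum())
E
python3 t.py
```

```text
time: 11.82
position: [0.5473, -0.0472, 0.0935]
orientation: [-0.0, 0.999, -0.055, 0.001]
ft_force: [-6.5, 2.2, 19.2]
finger_gap: 0.018
gripper_force: 45.0
time: 11.98
position: [0.5473, -0.0472, 0.0935]
orientation: [-0.0, 0.999, -0.055, 0.001]
ft_force: [-9.1, 3.5, 23.1]
finger_gap: 0.0177
gripper_force: 45.0
[ 0.5473 -0.0472  0.0935] [-9.1245  3.4706 23.0581] [1.0809 2.8583 0.0123]
plate z= [-0.0086  0.0006  0.0669] 23766
```

The force is rising with no further motion, the tilt is gone and plate z is about 66.5 mm, so it is home. I'll unload and release.

```bash
python3 -m inch '[[1,0,0,-0.15,0],[1,0,0,-0.25,0]]'; python3 -m inch '[[5,0,0,0,0],[5,0,0,0,0],[5,0,0,0,0],[5,0,0,0,0]]'; python3 -m inch '[[5,0,0,-2,0],[5,0,0,-5,0],[5,0,0,-9,0],[5,0,0,-12,0],[5,0,0,-12,0]]';  python3 -m inch '[[5,0,0,0,0],[5,0,0,0,0]]'; python3 - <<'E'
from h import *
np.set_printoptions(precision=4,suppress=True)
p=snap("wrist"); s2=snap("scene"); save(s2,"s3.png",(230,200,390,320),5)
W=world(p).reshape(480,640,3); hsv=cv2.cvtColor(p["pixels"],cv2.COLOR_RGB2HSV)
m=(hsv[...,1]<60)&(abs(W[...,2]-.066)<.008)&(np.hypot(W[...,0]-.547,W[...,1]+.047)<.1)
P=W[m]; A=np.c_[P[:,:2]-[.5472,-.0472],np.ones(len(P))]; print(np.linalg.lstsq(A,P[:,2],rcond=None)[0],rect(p,m,.066)); print(robot.state()["ft_force"])
E
```

```text
time: 12.2
position: [0.5472, -0.0472, 0.0943]
orientation: [-0.0, 0.998, -0.055, 0.001]
ft_force: [-0.1, 0.2, 0.3]
finger_gap: 0.0174
gripper_force: 45.0
time: 12.53
position: [0.5465, -0.0474, 0.0931]
orientation: [0.0, 0.998, -0.055, -0.0]
ft_force: [-0.1, -0.6, 0.3]
finger_gap: 0.0386
gripper_force: 0.0
time: 12.95
position: [0.5501, -0.0473, 0.2202]
orientation: [-0.001, 0.998, -0.055, 0.005]
ft_force: [0.9, 1.0, 0.3]
finger_gap: 0.0498
gripper_force: 0.0
time: 13.12
position: [0.5463, -0.0474, 0.2131]
orientation: [-0.0, 0.998, -0.055, -0.0]
ft_force: [-0.0, 0.1, -0.9]
finger_gap: 0.0497
gripper_force: 0.0
[ 0.     -0.0005  0.0665] [553.5137 -48.6309 119.8728  80.3349  -6.3157]
[-0.0536 -0.5441  0.2541]
```

View pics/s3.png

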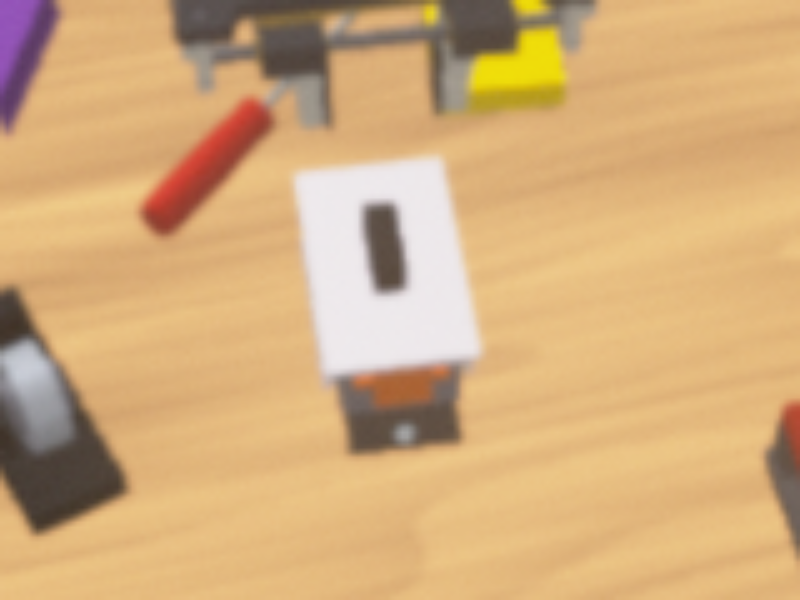

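The cover sits level on the box (plate slope 0, top at 66.5 mm), with the near clip flush over the rim at (405,385). Handing in.

```bash
python3 -c "
from plant import robot
print(robot.close_job())"
```

```text
the job is handed in; nothing more can be done
None
```

I fitted the white cover on the grey battery box, released it and handed the job in at about 13 s; no verdict came back. It measured level (slope near 0) and fully down (plate top 66.5 mm). The press force peaked near 25 N against the 60 N limit. The camera showed only the far clip, and that one sits over its rim; the clip nearest the robot I judged home from the force and the level plate.

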